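# Switch on three bench modules in order

### The job

Start the bench modules by pushing the keys of their switch boxes down with the fingertips, in this order: first the round key, then the square key, then the long bar key. Press each key lightly until it is fully down (it stays down) and lift off again; leave the cross-shaped key up. Only touch: do not lift, shove or tip any switch box, and leave the things standing around it as they are.

Things in the scene. Friction and masses are not known exactly. Their poses are not given: they have to be found in the camera images.
- round_switch: loose grey switch box, 80 x 80 mm and 34 mm high on four rubber feet, about 0.45 kg, with one white push key in the middle of its top; this one's key is round, 38 mm across. Origin: centre of the underside; z up; a black blanked cable gland is on its +x side
- round_top (a point): centre of the top face of the round key; 48 mm above the bench when the key is up (off), 40 mm when fully down (on); it moves with the key (measured without the give of the sprung cap)
- round_key (a joint): travel of this key downwards in m: 0 = up (off, as at the start), 0.008 = fully down (on). It has no spring: about 3 N moves it and it stays where it was pushed to. The white cap sits on a stiff spring on top of it, which gives 1 mm for every 3 N (up to 5 mm) and returns, so the cap presses softly when the key has reached its end
- square_switch: loose grey switch box, 80 x 80 mm and 34 mm high on four rubber feet, about 0.45 kg, with one white push key in the middle of its top; this one's key is square, 36 x 36 mm. Origin: centre of the underside; z up; a black blanked cable gland is on its +x side
- square_top (a point): centre of the top face of the square key; 48 mm above the bench when the key is up (off), 40 mm when fully down (on); it moves with the key (measured without the give of the sprung cap)
- square_key (a joint): travel of this key downwards in m: 0 = up (off, as at the start), 0.008 = fully down (on). It has no spring: about 3 N moves it and it stays where it was pushed to. The white cap sits on a stiff spring on top of it, which gives 1 mm for every 3 N (up to 5 mm) and returns, so the cap presses softly when the key has reached its end
- bar_switch: loose grey switch box, 80 x 80 mm and 34 mm high on four rubber feet, about 0.45 kg, with one white push key in the middle of its top; this one's key is a long narrow bar, 18 mm (switch x) by 62 mm (switch y). Origin: centre of the underside; z up; a black blanked cable gland is on its +x side
- bar_top (a point): centre of the top face of the bar key; 48 mm above the bench when the key is up (off), 40 mm when fully down (on); it moves with the key (measured without the give of the sprung cap)
- bar_key (a joint): travel of this key downwards in m: 0 = up (off, as at the start), 0.008 = fully down (on). It has no spring: about 3 N moves it and it stays where it was pushed to. The white cap sits on a stiff spring on top of it, which gives 1 mm for every 3 N (up to 5 mm) and returns, so the cap presses softly when the key has reached its end
- cross_switch: loose grey switch box, 80 x 80 mm and 34 mm high on four rubber feet, about 0.45 kg, with one white push key in the middle of its top; this one's key is cross-shaped (a plus sign), 46 mm across, arms 14 mm wide. Origin: centre of the underside; z up; a black blanked cable gland is on its +x side
- cross_top (a point): centre of the top face of the cross key; 48 mm above the bench when the key is up (off), 40 mm when fully down (on); it moves with the key (measured without the give of the sprung cap)
- cross_key (a joint): travel of this key downwards in m: 0 = up (off, as at the start), 0.008 = fully down (on). It has no spring: about 3 N moves it and it stays where it was pushed to. The white cap sits on a stiff spring on top of it, which gives 1 mm for every 3 N (up to 5 mm) and returns, so the cap presses softly when the key has reached its end
- beaker: clear glass beaker, 54 mm across, 69 mm high, standing loose behind the switches; origin: centre of the underside
- vial: glass vial with a cap, 22 mm across, 50 mm high, standing loose behind the switches; origin: centre of the underside
- tape: roll of yellow tape lying flat, 60 mm across, 20 mm high, loose, to the left of the switches; origin: centre of the underside
- dish: closed petri dish, 59 mm across, 14 mm high, loose, behind the switches; origin: centre of the underside
Mind the look-alikes: they are no part of the job. Leave any purple or red look-alike of the round_switch alone.

How it is judged:
By the outcome, as a careful person would: the job done as asked, in the order asked, and still so for the second after the job is handed in, with the robot touching nothing.
It also fails if it takes over 42 s, if anything falls off the work surface, if the arm or the gripper's body presses on something with over 40 N, if the wrist force passes 120 N, or if a joint passes its speed limit or range.

### The arm

A 6-joint arm with a two-finger parallel gripper is mounted at the origin on a cart in front of the work surface, level with it; the furniture and walls round the work are solid. World frame = base frame: x ahead of the robot, y to its left, z up, the work surface at z = 0. Lengths are in mm, angles in rad, forces in N, time in s.
With the tool pointing down it reaches from about 300 to 775 mm from the base axis. Payload 14.6 kg.
Tool frame: the origin (TCP) lies midway between the tips of the shut fingers; the grasp point (between the pads) lies 19 mm behind it; z points along the fingers, y is the line along which they close (so a half turn about z gives the same grasp; the last joint's range is limited). The gripper opens to 94 mm and grips with 3 to 60 N. Pads are 16 mm wide; open, the fingers measure 119 mm over their backs; the gripper's body (75 mm by 177 mm) begins 78 mm behind the grasp point.
Start: joints at [1.25, 0.3, 1.521, -0, 1.321, -0.067], TCP at [138.094, 532.371, 205.446] pointing down, gripper open.
Joint ranges: [-3.03, 3.03], [-0.79, 2.21], [0.23, 2.52], [-1.04, 4.18], [0, 3.07], [-2.55, 2.55]. Speed limits (rad/s): [2.22, 2.22, 2.57, 3.14, 3.14, 3.14].

### API

Orientations are given as [roll, pitch, yaw] about the fixed x, y, z axes, in that order (R = Rz(yaw) Ry(pitch) Rx(roll)).
In Python, from cell import manip gives the robot as it stands.
- The arm moves only by the shell command python3 -m creep 'ROWS' [OPENING] [FORCE]. ROWS is text: rows parted by semicolons, each of 6 numbers parted by spaces: the shift along the tool's x, y, z normalised to -1 to 1, where 1 is 4 cm, then the turn, a rotation vector about the tool's x, y, z normalised to -1 to 1, where 1 is pi rad. In form: dx dy dz ax ay az; .... A call has 1 to 20 rows; each row shifts and turns the commanded pose from where the row before left it, along the tool's axes as they then stand; what a row does not reach is not made up. A row lasts 1/8 s, in which the tool goes at most 62.5 mm and 10.7 degrees, less where a joint would pass 70% of its speed; a pose out of reach is approached as far as the arm can. A call with a number of a shift or a turn outside -1 to 1 is refused whole. A call with a gripper value outside its range is refused whole. OPENING is the closure, from 0 (fully open) to 1 (shut), set as the call begins (- or left out, the last holds). The fingers move at their own pace and stop on an object; FORCE is the grip in N (left out, the last holds). Time passes only in rows, so rows that do not move let the fingers close. It gives the time, the measured TCP pose, the force, the opening and the grip force at its end, in the units of the state.
- manip.read_state(): the state, without advancing time (a new reading comes with each control period).
- manip.camera(name): name is "side" or "top"; returns a dict with "color" (384x512x3 uint8, red, green, blue), "range_z" (384x512 float32, mm along the optical axis (not along the pixel's ray), 0 where there is no reading), "camera_matrix" (3x3 intrinsics, pixels), "T" (4x4, takes a point from camera to world coordinates). Camera axes: x right, y down, z forward; pixel columns grow to the right and rows downward; lengths in mm; the calibration is good to about 2 mm. A picture is of the moment at which its call begins.
- manip.sign_off(): hands the job in; it is judged then, once.
The state is a dict: "clock": time; "joints": joint angles; "qd": joint speeds; "effort": joint torques, N m; "eef_pos": TCP position; "eef_rot": TCP orientation; "wrist_force": force on the tool from outside, world axes, zero at the start; "moment": the same for the moment, N m; "finger_gap": finger opening in mm; "finger_force": force on a finger pad.
Only numpy, scipy, OpenCV 4.12 (cv2) and the standard library are available. Lean on these libraries where they do the work, as an engineer would, in place of code of your own. Each camera call takes 0.05 s, during which the arm holds its last target. There are 200 camera calls.

## Working session

There is one attempt and no reset: what is moved stays moved. The work goes in short steps, Python scripts to look and compute and a shell command to move; the robot and the scene stay as the last step left them, time stands still between calls to the robot, and variables do not carry over. Pictures are saved under pics/ and viewed, at most 10 in all, crops included, and the job is handed in when it is done.

```bash
mkdir -p pics
python3 - <<'E'
from cell import manip
import cv2,numpy as np
s=manip.read_state()
for k,v in s.items(): print(k,np.round(v,3))
for n in ("top","side"):
    c=manip.camera(n); np.savez(f"{n}0.npz",**c)
    cv2.imwrite(f"pics/{n}0.png",cv2.resize(c["color"][:,:,::-1],(800,600),interpolation=cv2.INTER_CUBIC))
    print(n,np.round(c["camera_matrix"],1).tolist(),np.round(c["T"],3).tolist())
E
```

```text
clock 0.0
joints [ 1.25   0.3    1.522 -0.     1.321 -0.067]
qd [-0.001 -0.003  0.     0.    -0.001 -0.   ]
effort [ 3.0000e-03 -5.3180e+01 -3.5273e+01  7.1000e-02  2.4000e-02 -0.0000e+00]
eef_pos [138.009 532.125 204.884]
eef_rot [-3.14  -0.     2.888]
wrist_force [0.241 0.182 0.017]
moment [ 0.035 -0.019 -0.031]
finger_force 0.0
finger_gap 94.194
top [[471.8, 0.0, 256.7], [0.0, 471.8, 190.1], [0.0, 0.0, 1.0]] [[0.0, -0.993, 0.121, 408.639], [-1.0, -0.002, -0.015, 65.546], [0.015, -0.12, -0.993, 1471.186], [0.0, 0.0, 0.0, 1.0]]
side [[359.8, 0.0, 255.2], [0.0, 359.8, 183.5], [0.0, 0.0, 1.0]] [[0.851, -0.268, 0.451, 38.248], [-0.524, -0.459, 0.717, -797.547], [0.014, -0.847, -0.531, 706.291], [0.0, 0.0, 0.0, 1.0]]
```

View pics/top0.png

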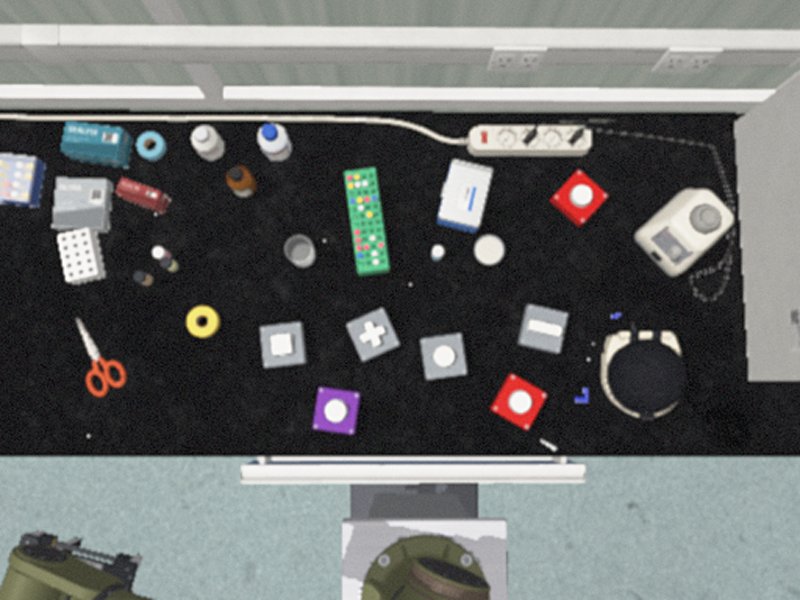

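View pics/side0.png

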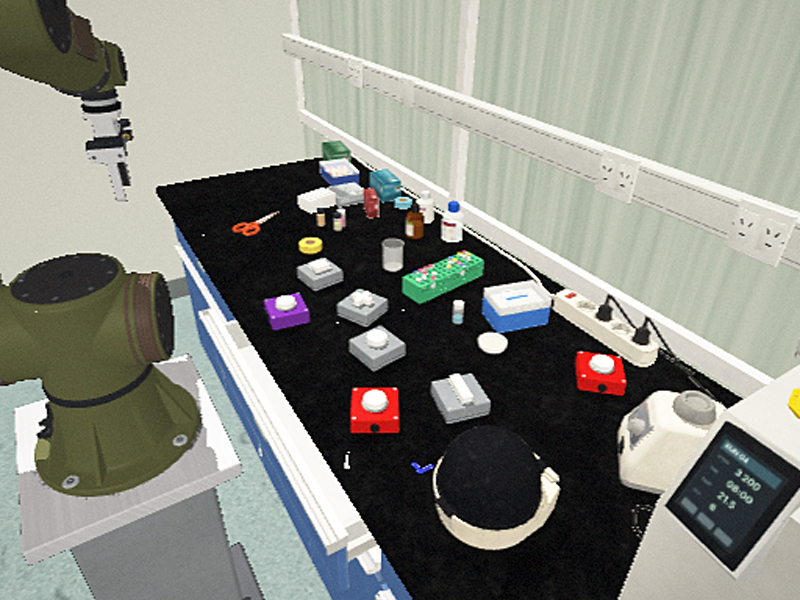

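Top view (800x600): grey boxes are square key (283,344), cross (373,333), round (443,356) and bar (543,328). The round-key look-alikes are purple (335,410), red (519,400) and red (580,195). Only the grey box at (443,356) fits round_switch. I'll measure the keys and confirm with one crop.

```bash
cat > h.py <<'E'
import cv2,numpy as np
def ray(c,u,v,z):
    K,T=c["camera_matrix"],c["T"]
    d=T[:3,:3]@np.linalg.inv(K)@[u,v,1]; o=T[:3,3]
    return o+d*(z-o[2])/d[2]
def pt(c,u,v):
    K,T=c["camera_matrix"],c["T"]; r=c["range_z"][int(round(v)),int(round(u))]
    return T[:3,:3]@(np.linalg.inv(K)@[u,v,1]*r)+T[:3,3]
def keys(c,guess,scale,z=48,thr=205):
    """white blob nearest the guessed pixel"""
    m=(c["color"].min(2)>thr).astype(np.uint8)
    n,l,st,ce=cv2.connectedComponentsWithStats(m)
    out={}
    for k,(u,v) in guess.items():
        i=1+np.argmin(np.hypot(*(ce[1:]-np.array([u,v])*scale).T)+1e3*(st[1:,4]<30))
        uv=ce[i]; ys,xs=np.where(l==i)
        P=np.array([ray(c,x,y,z)[:2] for x,y in zip(xs,ys)],np.float32)
        r=cv2.minAreaRect(P)
        out[k]=ray(c,*uv,z)
        print(k,uv.round(1),st[i,4],"xyz",out[k].round(1),"depth pt",pt(c,*uv).round(1),"size",np.round(r[1],0),"ang",round(r[2],1))
    return out
G={"top":dict(round=(443,356),square=(281,344),cross=(373,333),bar=(544,328)),
   "side":dict(round=(376,338),square=(320,266),cross=(362,299),bar=(461,388))}
E
python3 - <<'E'
from h import *
for n in G:
    c=dict(np.load(n+"0.npz")); print(n); keys(c,G[n],.64)
c=np.load("top0.npz")["color"]
cv2.imwrite("pics/crop.png",cv2.resize(c[190:285,155:375,::-1],(800,345),interpolation=cv2.INTER_CUBIC))
E
```

```text
top
round [283.5 227.5] 147 xyz [468.  -37.1  48. ] depth pt [468.1 -37.2  46.4] size [38. 38.] ang 44.8
square [179.3 219.9] 162 xyz [490.4 276.6  48. ] depth pt [490.3 276.3  50. ] size [40. 38.] ang 7.4
cross [237.6 213.3] 141 xyz [510.5 101.5  48. ] depth pt [510.8 101.6  43.7] size [39. 41.] ang 69.7
bar [348.3 209.3] 142 xyz [ 523.2 -234.1   48. ] depth pt [ 523.2 -234.    48.4] size [65. 21.] ang 77.5
side
round [240.5 215.7] 124 xyz [462.9 -41.8  48. ] depth pt [462.6 -42.2  48.4] size [53. 42.] ang 68.0
square [203.5 169.5] 91 xyz [483.8 268.6  48. ] depth pt [482.4 265.2  50.1] size [70. 51.] ang 6.0
cross [231.5 190.1] 100 xyz [506.5  95.6  48. ] depth pt [507.4  97.3  46.8] size [61. 50.] ang 70.1
bar [294.4 247.8] 162 xyz [ 517.  -238.8   48. ] depth pt [ 516.9 -239.    48.2] size [71. 30.] ang 71.7
```

View pics/crop.png

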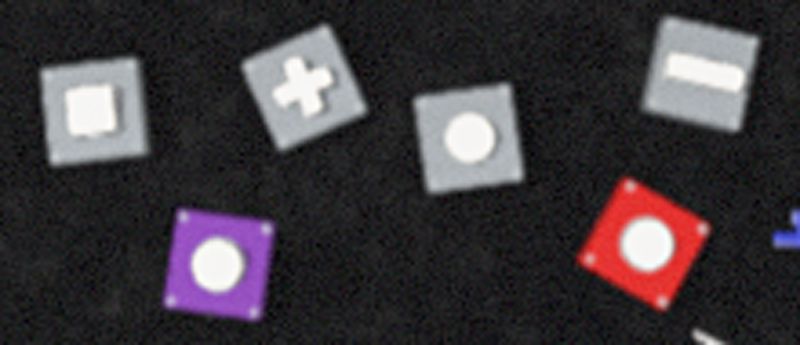

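The crop shows the grey box with the round key at crop (469,137), purple at (217,264) and red at (647,243). The key sizes and heights match what was given, so the top view is good. The side view is biased by the key flanks.

```bash
cat > d.py <<'E'
import sys,numpy as np
from scipy.spatial.transform import Rotation as R
from cell import manip
P=dict(round=(468,-37),square=(490,276),bar=(523,-234))
s=manip.read_state()
t=np.array([*P[sys.argv[1]],float(sys.argv[2])])
d=R.from_euler("xyz",s["eef_rot"]).inv().apply(t-s["eef_pos"])
print("t",s["clock"],"pos",np.round(s["eef_pos"],1),"rot",np.round(s["eef_rot"],3),"F",np.round(s["wrist_force"],1),"gap",s["finger_gap"])
print("delta tool mm",d.round(1),"units",(d/40).round(2))
E
python3 d.py round 90
python3 - <<'E'
from scipy.spatial.transform import Rotation as R
r=R.from_euler("xyz",[-3.14,0,2.888]).inv()
for v in ([22,313,0],[33,-510,0]): print((r.apply(v)/40).round(2))
E
```

```text
t 0.1 pos [138.  532.1 204.9] rot [-3.141 -0.     2.888] F [-0.5 -0.2  0. ] gap 94.1118189767561
delta tool mm [-462.3 -467.9  115.4] units [-11.56 -11.7    2.89]
[ 1.43  7.71 -0.01]
[ -4.   -12.14   0.02]
```

```bash
python3 -m creep '-.3 -.3 0 0 0 0;-.6 -.6 0 0 0 0;-.6 -.6 0 0 0 0;-.6 -.6 0.1 0 0 0;-.6 -.6 0.1 0 0 0;-.6 -.6 0.1 0 0 0;-.6 -.6 0.1 0 0 0;-.6 -.6 0.1 0 0 0;-.6 -.6 0.1 0 0 0;-.6 -.6 0.1 0 0 0;-.6 -.6 0.1 0 0 0;-.6 -.6 0.1 0 0 0;-.6 -.6 0.1 0 0 0;-.6 -.6 0.1 0 0 0;-.6 -.6 0.1 0 0 0;-.6 -.6 0.1 0 0 0;-.6 -.6 0.1 0 0 0;-.6 -.6 0.1 0 0 0;-.4 -.4 0 0 0 0;0 0 0 0 0 0' 1 20; python3 d.py round 60
```

```text
clock: 2.6
eef_pos: [450.3, -0.4, 145.2]
eef_rot: [-3.141, -0.0, 2.886]
wrist_force: [1.3, 0.3, 0.3]
finger_gap: 0.4
finger_force: 0.0
t 2.6 pos [ 4.503e+02 -4.000e-01  1.452e+02] rot [-3.141 -0.     2.886] F [1.3 0.3 0.3] gap 0.37091280467277
delta tool mm [-26.4 -30.9  85.2] units [-0.66 -0.77  2.13]
```

```bash
python3 -m creep '-.3 -.4 .2 0 0 0;-.36 -.37 .4 0 0 0;0 0 .5 0 0 0;0 0 .5 0 0 0;0 0 .4 0 0 0;0 0 .13 0 0 0;0 0 0 0 0 0;0 0 0 0 0 0'; python3 d.py round 48
python3 - <<'E'
from cell import manip
import cv2,numpy as np
a=manip.camera("side")["color"][160:260,170:330,::-1]; b=manip.camera("top")["color"][180:280,210:370,::-1]
cv2.imwrite("pics/r1.png",cv2.resize(np.vstack([a,b]),(480,600),interpolation=cv2.INTER_CUBIC))
E
```

```text
clock: 3.6
eef_pos: [468.8, -35.6, 60.9]
eef_rot: [3.142, 0.001, 2.888]
wrist_force: [0.8, 0.1, 0.4]
finger_gap: -0.0
finger_force: 0.0
t 3.6 pos [468.8 -35.6  60.9] rot [3.142e+00 1.000e-03 2.888e+00] F [0.8 0.1 0.4] gap -0.04263209632313059
delta tool mm [ 0.4 -1.6 12.9] units [ 0.01 -0.04  0.32]
```

View pics/r1.png

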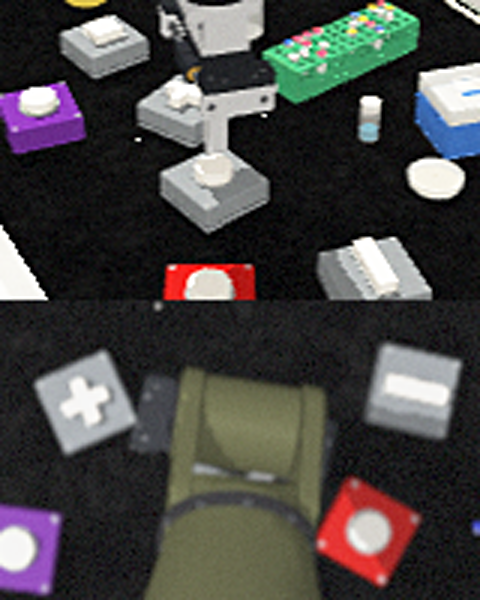

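The side crop shows the shut fingertips right over the round key at about (213,155), clear of everything else. Pressing slowly while watching the force.

```bash
python3 -m creep '0 -.03 .15 0 0 0;0 0 .1 0 0 0;0 0 .05 0 0 0;0 0 .05 0 0 0;0 0 .05 0 0 0;0 0 .05 0 0 0;0 0 0 0 0 0'; python3 -m creep '0 0 .04 0 0 0;0 0 .03 0 0 0;0 0 0 0 0 0'
```

```text
clock: 4.58
eef_pos: [468.2, -36.8, 42.2]
eef_rot: [-3.142, -0.0, 2.888]
wrist_force: [-1.0, 0.6, 2.3]
finger_gap: 0.5
finger_force: 1.0
clock: 4.95
eef_pos: [468.3, -36.8, 39.4]
eef_rot: [3.142, 0.0, 2.888]
wrist_force: [-1.2, -0.3, 3.0]
finger_gap: 0.5
finger_force: 1.2
```

```bash
python3 -m creep '0 0 .025 0 0 0;0 0 0 0 0 0'; python3 -m creep '0 0 .025 0 0 0;0 0 0 0 0 0'
```

```text
clock: 5.2
eef_pos: [468.3, -36.7, 38.5]
eef_rot: [3.142, 0.0, 2.888]
wrist_force: [-3.1, 0.4, 5.6]
finger_gap: 0.7
finger_force: 2.5
clock: 5.45
eef_pos: [468.3, -36.7, 37.7]
eef_rot: [3.142, 0.0, 2.888]
wrist_force: [-2.3, -0.5, 7.0]
finger_gap: 0.3
finger_force: 3.7
```

```bash
python3 -m creep '0 0 .025 0 0 0;0 0 0 0 0 0'; python3 -m creep '0 0 -.05 0 0 0;0 0 -.1 0 0 0;0 0 -.3 0 0 0;0 0 -.5 0 0 0;0 0 -.6 0 0 0;0 0 0 0 0 0'; python3 d.py square 70
```

```text
clock: 5.7
eef_pos: [468.3, -36.8, 36.8]
eef_rot: [-3.142, 0.0, 2.888]
wrist_force: [-4.1, -0.1, 10.2]
finger_gap: 0.4
finger_force: 4.9
clock: 6.45
eef_pos: [469.1, -36.9, 100.2]
eef_rot: [3.141, 0.003, 2.888]
wrist_force: [0.1, -0.1, -0.3]
finger_gap: 0.8
finger_force: 0.0
t 6.45 pos [469.1 -36.9 100.2] rot [3.141e+00 3.000e-03 2.888e+00] F [ 0.1 -0.1 -0.3] gap 0.7537441623676946
delta tool mm [ 58.4 308.1  30.1] units [1.46 7.7  0.75]
```

The force rose at 3 N/mm to 10 N, so the key is at its end stop. Next is the square key, passing 50 mm above the cross key.

```bash
python3 -m creep '.06 .3 0 0 0 0;.1 .6 0 0 0 0;.13 .7 0 0 0 0;.13 .7 0 0 0 0;.13 .7 0 0 0 0;.13 .7 0 0 0 0;.13 .7 0 0 0 0;.13 .7 0 0 0 0;.13 .7 0 0 0 0;.13 .7 0 0 0 0;.13 .6 0 0 0 0;.13 .6 0 0 0 0;0 0 .4 0 0 0;0 0 .35 0 0 0;0 0 0 0 0 0;0 0 0 0 0 0'; python3 d.py square 50
python3 - <<'E'
from cell import manip
from h import *
c=manip.camera("top"); keys(c,dict(round=G["top"]["round"]),.64,40)
a=manip.camera("side")["color"][130:250,150:310,::-1]; b=c["color"][180:280,130:290,::-1]
cv2.imwrite("pics/s1.png",cv2.resize(np.vstack([a,b]),(436,600),interpolation=cv2.INTER_CUBIC))
E
```

```text
clock: 8.45
eef_pos: [489.1, 275.6, 68.5]
eef_rot: [-3.142, -0.0, 2.887]
wrist_force: [-0.8, -0.1, -0.4]
finger_gap: 0.3
finger_force: 0.0
t 8.45 pos [489.1 275.6  68.5] rot [-3.142 -0.     2.887] F [-0.8 -0.1 -0.4] gap 0.25733611268878326
delta tool mm [-0.8  0.6 18.5] units [-0.02  0.01  0.46]
round [284.4 226.9] 120 xyz [470.2 -40.1  40. ] depth pt [470.4 -40.4  35.8] size [33. 36.] ang 89.7
```

View pics/s1.png

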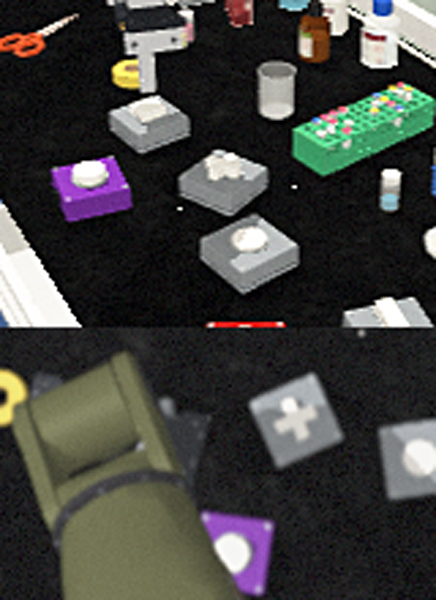

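The crop shows the round key now low in its box at (247,238), and the box has not moved. The fingertips are over the square key at (148,95). Pressing.

```bash
python3 -m creep '0 0 .3 0 0 0;0 0 .13 0 0 0;0 0 .05 0 0 0;0 0 .05 0 0 0;0 0 .05 0 0 0;0 0 .05 0 0 0;0 0 .05 0 0 0;0 0 0 0 0 0'; python3 -m creep '0 0 .04 0 0 0;0 0 .03 0 0 0;0 0 0 0 0 0'
```

```text
clock: 9.55
eef_pos: [489.0, 276.1, 41.2]
eef_rot: [-3.142, -0.0, 2.888]
wrist_force: [-2.1, -0.8, 2.9]
finger_gap: 0.5
finger_force: 1.1
clock: 9.93
eef_pos: [489.1, 276.1, 38.6]
eef_rot: [3.141, 0.0, 2.888]
wrist_force: [-1.7, -1.0, 4.9]
finger_gap: 0.8
finger_force: 2.5
```

```bash
python3 -m creep '0 0 .025 0 0 0;0 0 0 0 0 0';  python3 -m creep '0 0 .025 0 0 0;0 0 0 0 0 0'; python3 -m creep '0 0 -.05 0 0 0;0 0 -.1 0 0 0;0 0 -.3 0 0 0;0 0 -.5 0 0 0;0 0 -.6 0 0 0;0 0 0 0 0 0'; python3 d.py bar 70
```

```text
clock: 10.18
eef_pos: [489.1, 276.1, 37.8]
eef_rot: [3.141, 0.0, 2.888]
wrist_force: [-2.7, -1.6, 7.5]
finger_gap: 0.4
finger_force: 3.6
clock: 10.42
eef_pos: [489.1, 276.1, 37.0]
eef_rot: [3.141, 0.0, 2.888]
wrist_force: [-3.0, -1.5, 9.2]
finger_gap: 0.3
finger_force: 4.8
clock: 11.18
eef_pos: [489.8, 276.5, 100.4]
eef_rot: [3.139, 0.003, 2.888]
wrist_force: [-0.2, -0.4, 1.1]
finger_gap: 0.2
finger_force: 0.0
t 11.175 pos [489.8 276.5 100.4] rot [3.139e+00 3.000e-03 2.888e+00] F [-0.2 -0.4  1.1] gap 0.2422410106957077
delta tool mm [-160.2 -485.9   29.7] units [ -4.   -12.15   0.74]
```

```bash
python3 -m creep '-.1 -.25 0 0 0 0;-.23 -.7 0 0 0 0;-.23 -.7 0 0 0 0;-.23 -.7 0 0 0 0;-.23 -.7 0 0 0 0;-.23 -.7 0 0 0 0;-.23 -.7 0 0 0 0;-.23 -.7 0 0 0 0;-.23 -.7 0 0 0 0;-.23 -.7 0 0 0 0;-.23 -.7 0 0 0 0;-.23 -.7 0 0 0 0;-.23 -.7 0 0 0 0;-.23 -.7 0 0 0 0;-.23 -.7 0 0 0 0;-.23 -.7 0 0 0 0;-.23 -.7 0 0 0 0;-.23 -.7 0 0 0 0;0 0 .4 0 0 0;0 0 .35 0 0 0'; python3 -m creep '0 0 0 0 0 0;0 0 0 0 0 0'; python3 d.py bar 50
python3 - <<'E'
from cell import manip
from h import *
c=manip.camera("top"); keys(c,dict(round=G["top"]["round"],square=G["top"]["square"]),.64,40)
a=manip.camera("side")["color"][150:300,190:390,::-1]
cv2.imwrite("pics/b1.png",cv2.resize(a,(800,600),interpolation=cv2.INTER_CUBIC))
E
```

```text
clock: 13.68
eef_pos: [521.3, -234.0, 66.4]
eef_rot: [3.141, -0.002, 2.888]
wrist_force: [0.3, 0.4, -0.5]
finger_gap: 0.3
finger_force: 0.0
clock: 13.92
eef_pos: [522.3, -234.1, 68.6]
eef_rot: [3.142, -0.0, 2.889]
wrist_force: [0.8, 0.1, -0.2]
finger_gap: 0.8
finger_force: 0.0
t 13.925 pos [ 522.3 -234.1   68.6] rot [ 3.142 -0.     2.889] F [ 0.8  0.1 -0.2] gap 0.8201902247363226
delta tool mm [-0.6  0.3 18.6] units [-0.02  0.01  0.46]
round [283.5 227.5] 149 xyz [468.3 -37.7  40. ] depth pt [468.3 -37.6  41.2] size [38. 39.] ang 44.8
square [179.7 220.1] 171 xyz [490.3 276.6  40. ] depth pt [490.4 276.9  38. ] size [42. 40.] ang 7.4
```

View pics/b1.png

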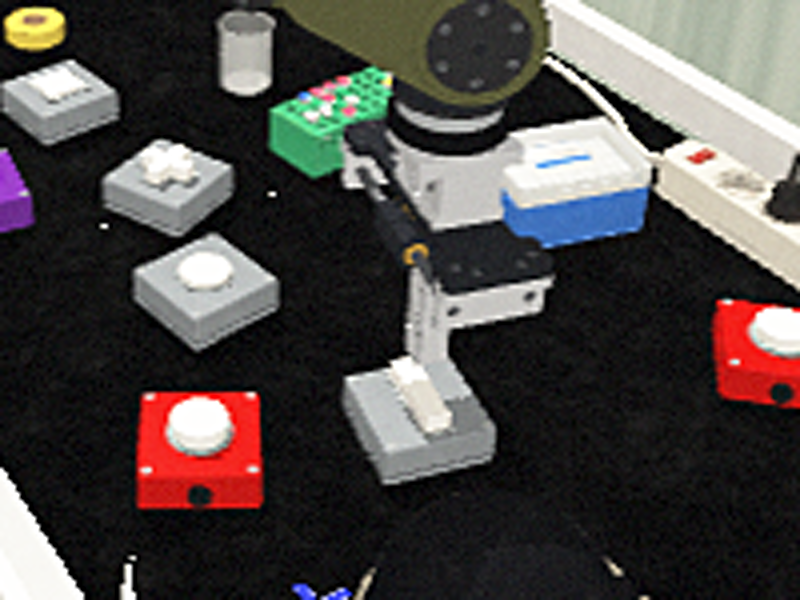

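The crop shows the round and square keys down and their boxes in place (depth about 41 and 38 mm), and the cross key up. The fingertips are over the bar, with the tip at (428,355) and the bar centre near (420,388). Pressing the bar.

```bash
python3 -m creep '0 0 .3 0 0 0;0 0 .13 0 0 0;0 0 .05 0 0 0;0 0 .05 0 0 0;0 0 .05 0 0 0;0 0 .05 0 0 0;0 0 .05 0 0 0;0 0 0 0 0 0'; python3 -m creep '0 0 .04 0 0 0;0 0 .03 0 0 0;0 0 0 0 0 0'
```

```text
clock: 15.02
eef_pos: [522.2, -234.7, 41.1]
eef_rot: [-3.142, -0.0, 2.888]
wrist_force: [-1.7, 1.0, 3.0]
finger_gap: 0.2
finger_force: 1.1
clock: 15.4
eef_pos: [522.3, -234.7, 38.6]
eef_rot: [-3.142, 0.0, 2.888]
wrist_force: [-1.9, 1.1, 4.4]
finger_gap: 0.4
finger_force: 2.5
```

```bash
python3 -m creep '0 0 .025 0 0 0;0 0 0 0 0 0';  python3 -m creep '0 0 .025 0 0 0;0 0 0 0 0 0'; python3 -m creep '0 0 -.05 0 0 0;0 0 -.1 0 0 0;0 0 -.3 0 0 0;0 0 -.5 0 0 0;0 0 -.9 0 0 0;0 0 -.9 0 0 0;0 0 -.9 0 0 0;0 .5 -.5 0 0 0;0 .8 0 0 0 0;0 .8 0 0 0 0;0 .8 0 0 0 0;0 .6 0 0 0 0;0 0 0 0 0 0;0 0 0 0 0 0'
python3 - <<'E'
from cell import manip
from h import *
c=manip.camera("top"); keys(c,G["top"],.64,40)
a=manip.camera("side"); keys(a,G["side"],.64,40)
cv2.imwrite("pics/f1.png",cv2.resize(a["color"][100:310,140:420,::-1],(800,600),interpolation=cv2.INTER_CUBIC))
E
```

```text
clock: 15.65
eef_pos: [522.3, -234.7, 37.8]
eef_rot: [-3.141, 0.0, 2.888]
wrist_force: [-2.6, 0.6, 7.4]
finger_gap: 0.3
finger_force: 3.6
clock: 15.9
eef_pos: [522.3, -234.7, 37.0]
eef_rot: [-3.141, 0.0, 2.888]
wrist_force: [-3.7, 1.3, 9.5]
finger_gap: 0.5
finger_force: 4.7
clock: 17.65
eef_pos: [557.2, -99.7, 202.7]
eef_rot: [-3.141, 0.0, 2.888]
wrist_force: [0.0, -0.7, -0.6]
finger_gap: 0.8
finger_force: 0.0
round [283.1 227.4] 137 xyz [468.5 -36.3  40. ] depth pt [468.4 -36.1  42.1] size [36. 39.] ang 44.8
square [179.7 220.2] 171 xyz [490.  276.5  40. ] depth pt [490.2 276.9  37.1] size [41. 40.] ang 7.4
cross [237.5 213.3] 145 xyz [511.2 101.9  40. ] depth pt [510.4 101.6  51.6] size [41. 42.] ang 69.7
bar [354.4 211.7] 40 xyz [ 516.6 -254.3   40. ] depth pt [ 516.4 -253.9   42. ] size [21. 15.] ang 88.6
round [240.6 216.8] 89 xyz [465.5 -37.7  40. ] depth pt [466.  -36.8  39.1] size [40. 39.] ang 88.8
square [203.7 170.2] 68 xyz [487.6 276.2  40. ] depth pt [489.3 280.3  37.5] size [40. 51.] ang 7.6
cross [231.3 190.2] 93 xyz [511.4 106.6  40. ] depth pt [507.1  98.4  46. ] size [61. 43.] ang 74.1
bar [293.8 248.9] 126 xyz [ 519.  -234.6   40. ] depth pt [ 520.1 -233.2   38.4] size [67. 24.] ang 78.0
```

View pics/f1.png

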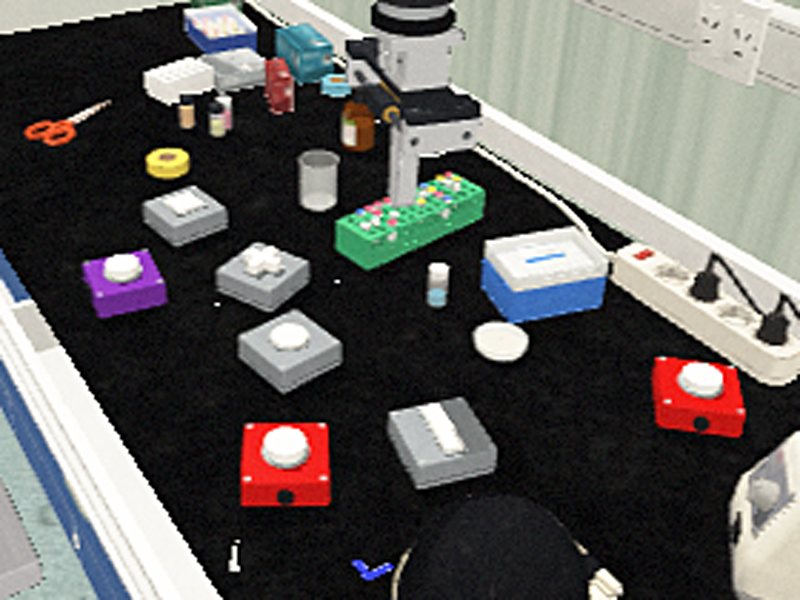

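The round (290,335), square (187,202) and bar (440,425) keys are flat, at about 39 mm. The cross key (265,262) is up at 46 mm or more, the boxes and bystanders have not moved, and the arm is clear.

```bash
python3 -c "
from cell import manip
print(manip.sign_off())"
```

```text
the job is handed in; nothing more can be done
None
```

The round, square and bar keys were pressed fully down in that order (each with about 10 N), the cross key was left up, nothing else moved in the images, and the job was handed in at about 18 s.

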